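Level the weighing slab with its tapered key

ROBOT

A 7-joint arm with a two-finger parallel gripper is mounted at the origin on a cart in front of the work surface, level with it; the furniture and walls round the work are solid. World frame = base frame: x ahead of the robot, y to its left, z up, the work surface at z = 0. Lengths are in m, angles in rad, forces in N, time in s.
With the tool pointing down it reaches from about 0.35 to 0.9 m from the base axis. Payload 7.2 kg.
Tool frame: the origin (TCP) lies between the finger pads; the fingertips stand 25 mm ahead of it and the grasp point (between the pads) lies 6 mm ahead of it; z points along the fingers, x is the direction in which the jaws open and shut, and the axes are right-handed (so a half turn about z gives the same grasp; the last joint's range is limited). The gripper opens to 85 mm and grips with 20 to 120 N. Pads are 22 mm wide; open, the fingers measure 114 mm over their backs; the gripper's body (76 mm by 85 mm) begins 54 mm behind the grasp point. The pads swing forward as they close: fully open they stand 13 mm farther back than shut.
Start: joints at [1.2, 0.411, -0.013, 1.596, 0.006, 1.134, -0.082], TCP at [0.186, -0.597, 0.256] pointing down, gripper open.
Joint ranges: [-2.95, 2.95], [-0.29, 1.99], [-1.47, 1.44], [0.14, 2.54], [-1.03, 4.17], [0.13, 1.85], [-2.86, 2.86]. Speed limits (rad/s): [2.39, 2.39, 3.01, 3.01, 3.14, 3.14, 3.14].

INTERFACE

Orientations are given as a rotation vector (axis times angle).
In Python, from rig import robot gives the robot as it stands. The module is installed in compiled form; this text tells all that it offers.
- The arm moves only by the shell command python3 -m inch 'ROWS' [OPENING] [FORCE]. ROWS is text: rows parted by semicolons, each of 4 numbers parted by spaces: the shift along the tool's x, y, z in mm, then the turn about the tool's z in rad. A call has 1 to 20 rows; each row is the pose to reach, as a shift and turn from the pose commanded when the call began, along the tool's axes at that moment; what a row does not reach only later rows make up. A row lasts 1/8 s, in which the tool goes at most 62.5 mm and 10.7 degrees, less where a joint would pass 70% of its speed; a pose out of reach is approached as far as the arm can. A call with a gripper value outside its range is refused whole. OPENING is the opening, from -1 (shut) to 1 (fully open), set as the call begins (- or left out, the last holds). The fingers move at their own pace and stop on an object; FORCE is the grip in N (left out, the last holds). Time passes only in rows, so rows that repeat a pose let the fingers close. It gives the time, the measured TCP pose, the force and the opening at its end, in the units of the state.
- robot.sense(): the state, without advancing time (a new reading comes with each control period).
- robot.grab_frame(name): name is "scene" or "top" or "wrist"; returns a dict with "frame" (384x512x3 uint8, red, green, blue), "mtx" (3x3 intrinsics, pixels), "rvec" (rotation vector, rad) and "tvec" (3), from world to camera coordinates, as OpenCV has them. Camera axes: x right, y down, z forward; pixel columns grow to the right and rows downward; lengths in m; the calibration is good to about 2 mm. The wrist camera is an equidistant fisheye: a pixel r from the principal point sees the ray r / f radians off the axis. A picture is of the moment at which its call begins. There is no depth.
- robot.job_done(): hands the job in, once; it reports no verdict.
The state is a dict: "clock": time; "joint_positions": joint angles; "qvel": joint speeds; "joint_torque": joint torques, N m; "eef_pos": TCP position; "orientation": TCP orientation; "force": force on the tool from outside, world axes, zero at the start; "ft_torque": the same for the moment, N m; "grip_width": finger opening in m.
Only numpy, scipy, OpenCV 4.12 (cv2) and the standard library are available. Lean on these libraries where they do the work, as an engineer would, in place of code of your own. Each camera call takes 0.05 s, during which the arm holds its last target.

TASK

The front edge of the stone weighing slab has sunk: take the brass tapered key by its black rib, start its thin end in the guide slot under that edge, let go, and push it straight in from behind until the slab lies level and is pressed tight against its two stop screws - a firm push, but do not force it. Only then stand the calibration weight upright on the ring in the middle of the slab as the load check; the slab must stay level and tight under it. Leave the other things on the bench where they are.

Things in the scene. Friction and masses are not known exactly. Their poses are not given: they have to be found in the camera images.
- frame: dark steel frame, 155 x 180 mm, fixed on the bench on four levelling feet. Origin under its centre, 0 to 3.5 mm above the bench (the feet are screwed in or out); x points from the front edge to the rear hinge, z up. At x = -45, y = +/-50 mm two claws with stop screws hang over the slab, tops 58 mm above the origin.
- slab: pale stone slab, 127 x 120 x 18 mm, 0.55 to 1.1 kg, hinged at its rear edge. Origin on the hinge, at frame x = +60, z = +29 mm; axes of the frame when level; turns about y only. At the start it hangs 0.05 rad low at the front; level (z upright) is where the stop screws halt it. Front face at frame x = -65, top at z = +38 mm. The key lifts its steel pad, bedded on hard rubber, at x = -58 mm.
- slab_ring (a point): centre of the 46 mm steel ring inlaid in the slab's top face, on the surface: the weight's place.
- key_grip (a point): middle of the black grip rib of the loose brass key (0.3 kg), 36 mm above the key's underside. The rib is 30 mm long (x), 14 mm wide (y), its top 54 mm above the underside; grasp it across its width. x points along the key to the thin end. Behind the rib, facing -x at x = -19 mm, a polished steel strike plate, 20 mm wide, 8 to 32 mm above the underside: push there with closed fingers.
- key_tip (a point): middle of the key's thin end, on its flat underside, 103 mm ahead (x) of the rib's middle. The key is 34 mm wide; its taper rises 1 in 5 from 3 mm thick at the tip to 18 mm, 75 mm behind the tip. About 15 to 30 mm of it go under the slab before it touches; it ends 42 to 65 mm in, depending on how the frame's feet are set. The tail below the rib is 8 mm thick, from x = +28 to -22 mm.
- key: the same key, origin on its underside below the rib. Free, it lies flat and stays where it is pushed; held, it tips and does not seat. Lifting the slab takes a push of 3 to 9 N; at the stops the push rises steeply within 3 mm. Tight: it bears on the slab with over 10 N once let go; a push of 14 to 20 N leaves it so. Over 30 N between key and slab (a push of 21 to 28 N) chips the stone.
- weight_mid (a point): centre (half-way up) of the loose white metal calibration weight, 28 mm in diameter, 52 mm high with a knob on top, 0.2 kg; stands upright, z up.
- weight: the same weight; origin under its centre. Behind it (+x) stands a fixed computer tower, 0.32 m high, its front face at x = 0.585 from y = 0.06 to 0.24 m: keep the arm clear of it.
- crucible: bystander: white porcelain crucible, 43 mm wide, 34 mm high; origin under its centre.
- weigh_boat: bystander: white square plastic weighing dish, 69 mm wide; origin under its centre.
- tweezers: bystander: steel tweezers, 124 mm long, lying flat; origin under its centre.
- spatula: bystander: steel spatula with a wooden grip, 198 mm long, lying flat; origin under its centre.
- flask: bystander: conical glass flask, 82 mm wide, 128 mm high; origin under its centre.
- beaker: bystander: glass beaker, 77 mm wide, 92 mm high; origin under its centre.
- tip_box: bystander: blue pipette-tip box with a clear lid, 86 x 118 x 77 mm; origin under its centre.
- slot_mouth (a point): point of the frame in the middle of the slot, at frame x = -62, y = 0, z = 0; axes of the frame. Two low guide bars 42 mm apart run from frame x = -70 to +10 mm, flared at the front out to x = -87 mm (56 mm apart there). The bench top is the slot's floor, clear to x = +60 mm.
Not all that is in view belongs to the job. What is shaped like the key but red is not meant.

How it is judged:
By the outcome, as a careful person would: the job done as asked, in the order asked, and still so for the second after the job is handed in, with the robot touching nothing.
It also fails if it takes over 72 s, if anything falls off the work surface, if the arm or the gripper's body presses on something with over 40 N, if the wrist force passes 120 N, or if a joint passes its speed limit or range.

## Working session

There is one attempt and no reset: what is moved stays moved. The work goes in short steps, Python scripts to look and compute and a shell command to move; the robot and the scene stay as the last step left them, time stands still between calls to the robot, and variables do not carry over. Pictures are saved under pics/ and viewed, and the job is handed in when it is done.

```bash
mkdir -p pics
cat > h.py <<'E'
import numpy as np, cv2, json
from rig import robot
def grab(n,save=None):
    d=robot.grab_frame(n)
    d={k:np.array(v) for k,v in d.items()}
    if save:
        cv2.imwrite('pics/'+save+'.png',cv2.cvtColor(d['frame'],cv2.COLOR_RGB2BGR)); np.savez('pics/'+save+'.npz',**d)
    return d
def load(s): return dict(np.load('pics/'+s+'.npz'))
def ray(d,u,v,fish=False):
    K=d['mtx'];R=cv2.Rodrigues(d['rvec'].astype(float))[0];t=d['tvec'].reshape(3)
    x=(u-K[0,2])/K[0,0];y=(v-K[1,2])/K[1,1]
    if fish:
        r=np.hypot(x,y); s=np.sin(r)/r if r>1e-9 else 1
        c=np.array([x*s,y*s,np.cos(r)])
    else: c=np.array([x,y,1.])
    w=R.T@c; return -R.T@t, w/np.linalg.norm(w)
def onz(d,u,v,z,fish=False):
    o,w=ray(d,u,v,fish); return o+w*(z-o[2])/w[2]
def proj(d,p,fish=False):
    K=d['mtx'];R=cv2.Rodrigues(d['rvec'].astype(float))[0];c=R@np.array(p)+d['tvec'].reshape(3)
    if fish:
        th=np.arctan2(np.hypot(c[0],c[1]),c[2]);q=c[:2]/max(np.hypot(c[0],c[1]),1e-9)*th
    else:q=c[:2]/c[2]
    return K[0,0]*q[0]+K[0,2],K[1,1]*q[1]+K[1,2]
def tri(*rs):
    A=0;b=0
    for o,w in rs:
        P=np.eye(3)-np.outer(w,w);A=A+P;b=b+P@o
    return np.linalg.solve(A,b)
def crop(s,u0,v0,u1,v1,k,out):
    im=cv2.imread('pics/'+s+'.png')[v0:v1,u0:u1]
    cv2.imwrite('pics/'+out+'.png',cv2.resize(im,None,fx=k,fy=k,interpolation=cv2.INTER_CUBIC))
def toolrot():
    s=robot.sense(); return cv2.Rodrigues(np.array(s['orientation'],float))[0],np.array(s['eef_pos']),s
E
python3 - <<'E'
from h import *
for n in ('scene','top','wrist'): grab(n,n+'0')
R,p,s=toolrot();print(R.round(3),p,s['force'],s['clock'],s['grip_width'])
E
```

```text
[[ 0.298 -0.955 -0.   ]
 [-0.955 -0.298  0.001]
 [-0.001  0.    -1.   ]] [ 0.18624522 -0.59623326  0.25562148] [0.23665118 0.28153656 0.11446475] 0.15 0.08527385696994844
```

View pics/scene0.png

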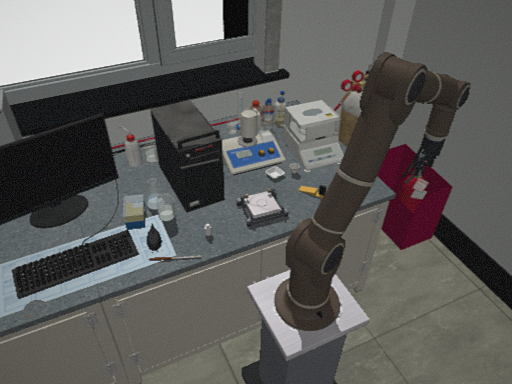

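View pics/top0.png

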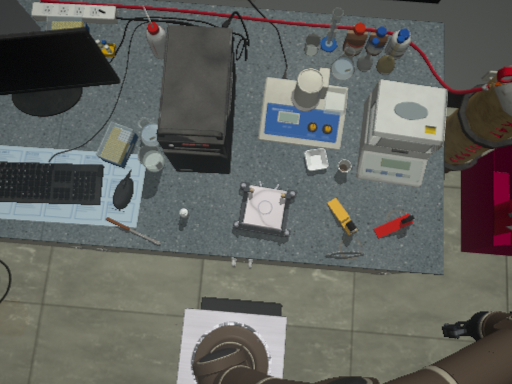

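View pics/wrist0.png

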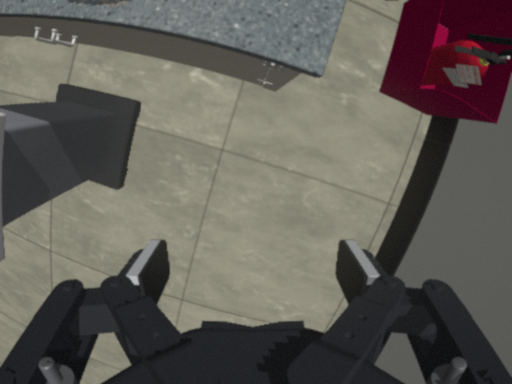

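The top view shows the frame at about (265,210), a yellow-brass key at (341,216), a red lookalike at (393,225) and a white weight at (183,213). I'll check these in a close crop.

Run:
```python
from h import *
crop('top0',225,170,425,265,4,'top0c')
crop('scene0',190,150,340,240,5,'scene0c')
d=load('top0')
for u,v in [(265,210),(341,216),(393,225),(183,213),(268,271)]: print(u,v,onz(d,u,v,0.03).round(3))
```

```text
265 210 [ 0.472 -0.068  0.03 ]
341 216 [ 0.473 -0.31   0.03 ]
393 225 [ 0.458 -0.475  0.03 ]
183 213 [0.441 0.191 0.03 ]
268 271 [ 0.283 -0.092  0.03 ]
```

View pics/top0c.png

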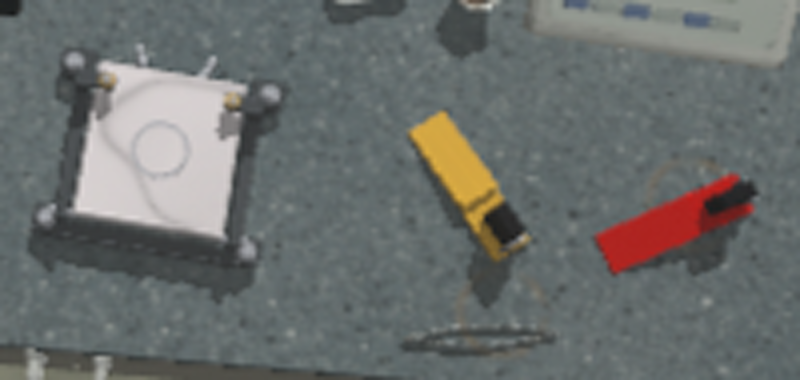

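View pics/scene0c.png

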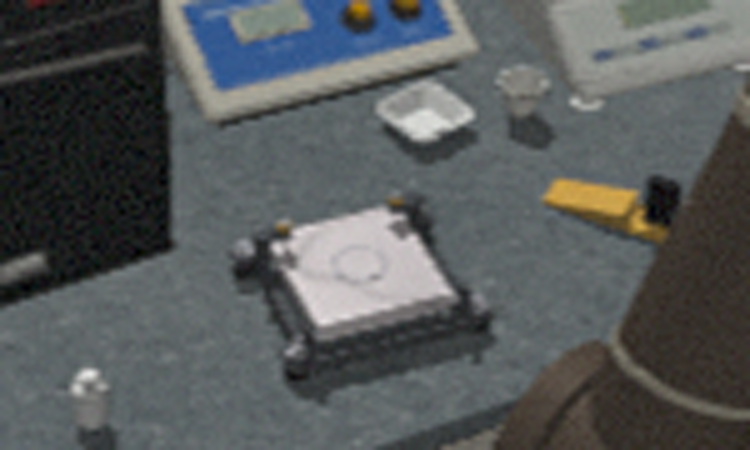

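Candidates for the key:
- Yellow-brass wedge with a black rib, top (341,216), scene crop (600,205): matches the description.
- Red wedge with a black rib, top (393,225): the decoy.

The claws with screws and the flared guide bars are on the far side of the frame (about (260,188) in top). So the slot opens away from the robot, and the key has to enter pointing back at it.

```bash
cat >> h.py <<'E'
def plan(target,yaw=None):
    "yaw deg of tool x in world; prints shift(mm) and turn"
    R,p,s=toolrot()
    d=R.T@(np.array(target)-p)*1000
    cur=np.degrees(np.arctan2(R[1,0],R[0,0]))
    t=0 if yaw is None else -np.radians((yaw-cur+180)%360-180)
    print('shift',d.round(1),'turn',round(t,3),'curyaw',round(cur,1),'pos',p.round(4),'tilt',R[:2,2].round(4),'F',np.round(s['force'],2),'t',s['clock'],'w',round(s['grip_width'],4))
E
python3 - <<'E'
from h import *
d=load('top0')
c=lambda u,v,z:onz(d,225+u/4,170+v/4,z)
rib=c(507,224,.054); tip=c(429,122,.003); print('rib',rib,'tip',tip,np.degrees(np.arctan2(*(tip-rib)[[1,0]])))
A=[c(75,60,.045),c(270,95,.045),c(45,213,.045),c(245,247,.045)];print(np.round(A,3))
print('ring',c(160,149,.036),'flare',c(140,45,.01),c(211,58,.01))
print('cam',ray(d,0,0)[0])
w=load('wrist0');R,p,s=toolrot();o=ray(w,0,0)[0];print('wcam in tool',R.T@(o-p), 'axes',(R.T@cv2.Rodrigues(w['rvec'])[0].T).round(3),w['mtx'])
plan([rib[0],rib[1],.25],-53)
E
```

```text
rib [ 0.44087433 -0.34019127  0.054     ] tip [ 0.52611964 -0.28359822  0.003     ] 33.57957470800008
[[ 0.544  0.006  0.045]
 [ 0.529 -0.15   0.045]
 [ 0.421  0.019  0.045]
 [ 0.407 -0.139  0.045]]
ring [ 0.4801225  -0.06710769  0.036     ] flare [ 0.5687641  -0.04424495  0.01      ] [ 0.56280353 -0.10277222  0.01      ]
cam [ 0.23764147 -0.05470374  1.48805021]
wcam in tool [-0.00027432 -0.07094207 -0.11717241] axes [[ 1.     0.001 -0.   ]
 [-0.     0.959  0.283]
 [ 0.    -0.283  0.959]] [[297.31863964   0.         252.27166067]
 [  0.         297.31863964 192.02960124]
 [  0.           0.           1.        ]]
shift [-168.5 -319.4    5.8] turn -0.343 curyaw -72.7 pos [ 0.1862 -0.5962  0.2556] tilt [-0.0005  0.0012] F [0.24 0.28 0.11] t 0.15 w 0.0853
```

```bash
python3 -m inch '-28 -53 1 -0.05; -56 -106 2 -0.1; -84 -160 3 -0.15; -112 -213 4 -0.2; -140 -266 5 -0.25; -168 -319 6 -0.284; -168 -319 6 -0.284; -168 -319 6 -0.284; -168 -319 6 -0.284'
python3 - <<'E'
from h import *
grab('wrist','w1');plan([.441,-.340,.25],-56.4)
E
```

```text
clock: 1.27
eef_pos: [0.4396, -0.3424, 0.2502]
orientation: [2.767, -1.487, -0.001]
force: [0.1, -0.4, 0.1]
grip_width: 0.0852
shift [-1.2 -2.4  0.2] turn -0.002 curyaw -56.5 pos [ 0.4397 -0.3423  0.2502] tilt [-0.0005 -0.0003] F [-0.38  0.38 -0.07] t 1.325 w 0.0854
```

View pics/w1.png

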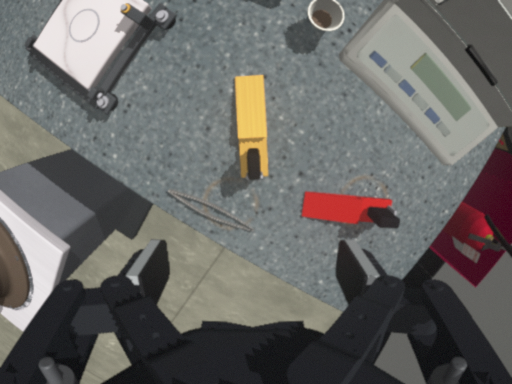

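The wrist view shows the brass key with its tip edge at about (250,76), tail at (254,177) and black rib at (254,163). The red decoy is at (345,208). Next I measure the key from colour masks.

Run:
```python
from h import *
crop('w1',200,60,300,190,6,'w1c');crop('w1',20,0,190,120,4.7,'w1f')
```

```text
(no output)
```

View pics/w1c.png

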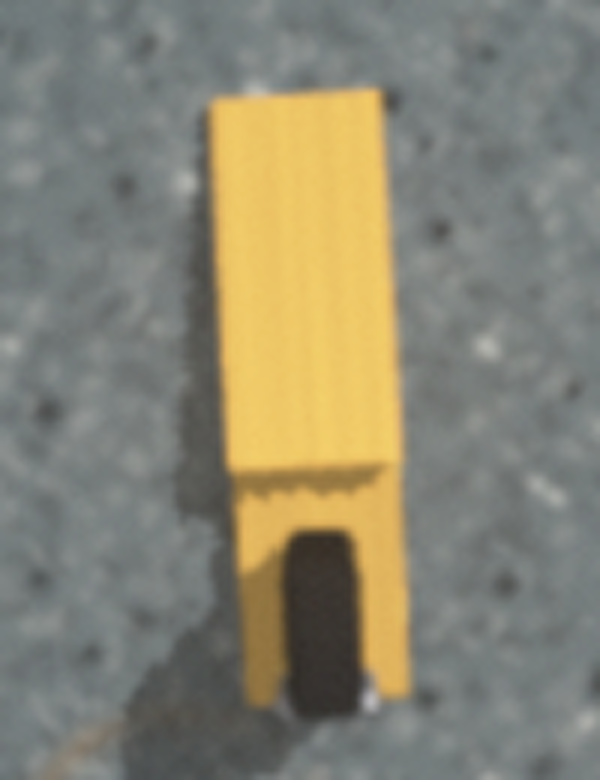

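View pics/w1f.png

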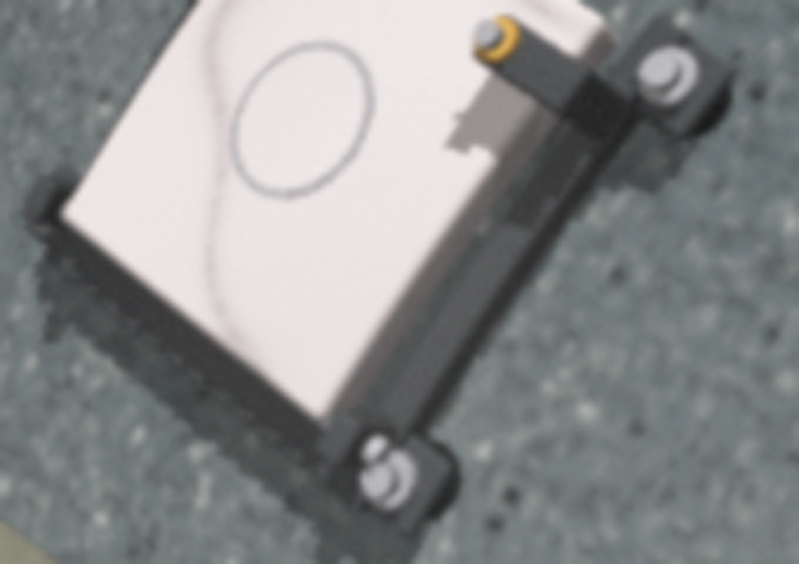

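Run:
```python
from h import *
d=load('w1');c=lambda u,v,z:onz(d,200+(u)/6-.42,60+v/6-.42,z,True)
t=(c(212,101,.003)+c(382,90,.003))/2
b=(c(247,707,.008)+c(411,697,.008))/2
s=(c(230,470,.018)+c(402,463,.018))/2
r=(c(288,532,.054)+c(352,532,.054)+c(290,716,.054)+c(360,716,.054))/4
for x in (t,b,s,r): print(x.round(4))
u=(t-b)[:2];L=np.linalg.norm(u);u/=L;yaw=np.degrees(np.arctan2(u[1],u[0]));print('L',L,'yaw',yaw,'width',np.linalg.norm(c(212,101,.003)-c(382,90,.003)),np.linalg.norm(t-s))
g1=t[:2]-.103*u;g2=b[:2]+.022*u;print('grip',g1,g2,r[:2])
```

```text
[ 0.5286 -0.2782  0.003 ]
[ 0.4283 -0.3524  0.008 ]
[ 0.4685 -0.3226  0.018 ]
[ 0.4485 -0.3372  0.054 ]
L 0.12469761708940474 yaw 36.487908188034844 width 0.034125400485864446 0.07614872854313866
grip [ 0.44574866 -0.3394771 ] [ 0.44599177 -0.33929729] [ 0.44848681 -0.33724194]
```

Run:
```python
from h import *
plan([.446,-.339,.043],-53.5)
```

```text
shift [  0.7  -7.3 207.2] turn -0.053 curyaw -56.5 pos [ 0.4397 -0.3423  0.2502] tilt [-0.0005 -0.0003] F [-0.38  0.38 -0.07] t 1.325 w 0.0854
```

```bash
python3 -m inch '1 -7 50 -0.05; 1 -7 100 -0.05; 1 -7 150 -0.053; 1 -7 190 -0.053; 1 -7 200 -0.053; 1 -7 207 -0.053; 1 -7 207 -0.053' 0.1
python3 -m inch '0 0 0 0;0 0 0 0;0 0 0 0;0 0 0 0' -1 40
python3 - <<'E'
from h import *
grab('wrist','w2');plan([.446,-.339,.043],-53.5)
E
```

```text
clock: 2.2
eef_pos: [0.4476, -0.3387, 0.0443]
orientation: [2.807, -1.411, 0.002]
force: [1.0, 0.4, 0.1]
grip_width: 0.0468
clock: 2.7
eef_pos: [0.4478, -0.3386, 0.0444]
orientation: [2.807, -1.41, 0.003]
force: [0.1, 0.9, 7.8]
grip_width: 0.0135
shift [-0.7  1.7  1.4] turn 0.003 curyaw -53.3 pos [ 0.4478 -0.3386  0.0444] tilt [ 0.0014 -0.0013] F [-0.09  0.49  6.69] t 2.75 w 0.0135
```

View pics/w2.png

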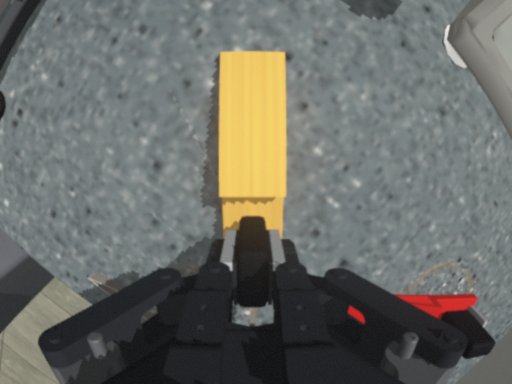

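Run:
```python
from h import *
plan([.66,-.09,.20],84.4)
```

```text
shift [ -72.4 -318.7 -155.6] turn -2.404 curyaw -53.3 pos [ 0.4478 -0.3386  0.0444] tilt [ 0.0014 -0.0013] F [-0.09  0.49  6.69] t 2.75 w 0.0135
```

```bash
python3 -m inch '0 0 -20 0; 0 0 -60 0; 0 0 -110 -0.1; 0 -20 -155 -0.28; -5 -50 -156 -0.46; -10 -80 -156 -0.64; -20 -110 -156 -0.82; -28 -140 -156 -1.0; -36 -170 -156 -1.18; -44 -200 -156 -1.36; -50 -230 -156 -1.54; -56 -255 -156 -1.72; -62 -280 -156 -1.9; -68 -300 -156 -2.08; -72 -319 -156 -2.26; -72 -319 -156 -2.404; -72 -319 -156 -2.404; -72 -319 -156 -2.404'
python3 - <<'E'
from h import *
grab('wrist','w3');grab('scene','s3');grab('top','t3');plan([.66,-.09,.20],84.4)
E
```

```text
clock: 5.0
eef_pos: [0.6597, -0.0904, 0.199]
orientation: [-2.331, -2.106, 0.001]
force: [-0.3, 0.1, -2.3]
grip_width: 0.0133
shift [ 0.2  0.1 -0.6] turn -0.002 curyaw 84.3 pos [ 0.6599 -0.0902  0.1994] tilt [-0.     -0.0004] F [-0.6   0.06 -3.54] t 5.15 w 0.0137
```

View pics/w3.png

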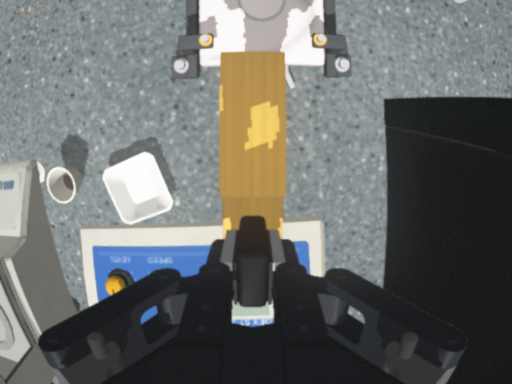

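View pics/s3.png

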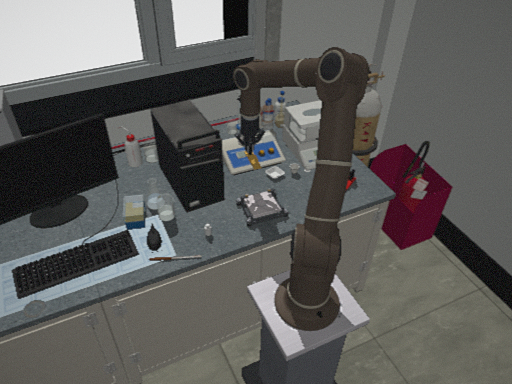

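View pics/t3.png

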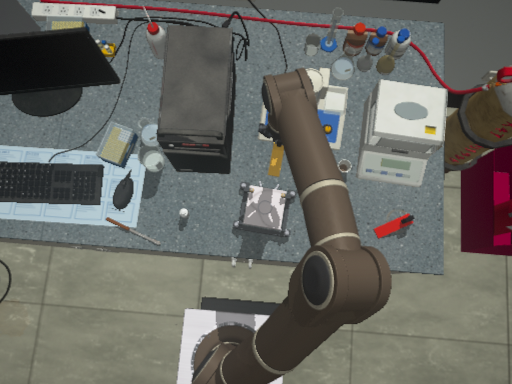

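Run:
```python
from h import *
crop('w3',60,0,460,260,2,'w3c');crop('w3',160,0,360,100,4,'w3f')
crop('top0',225,120,355,250,4.6,'t0b')
```

```text
(no output)
```

View pics/w3c.png

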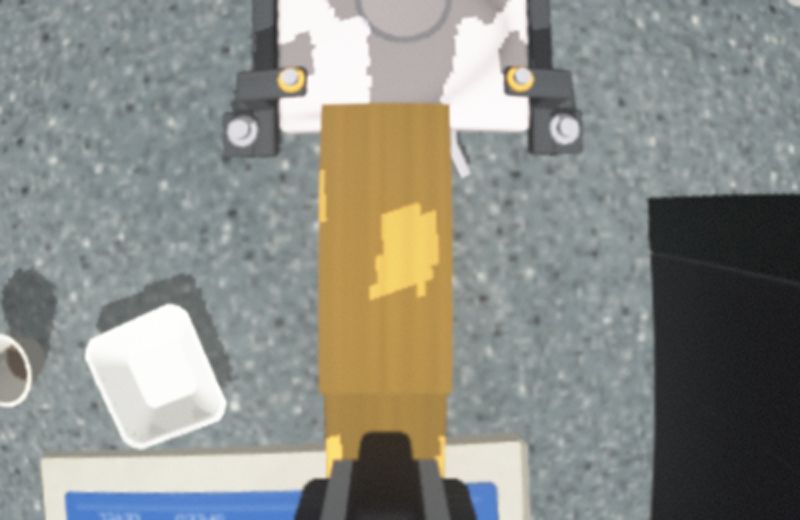

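View pics/w3f.png

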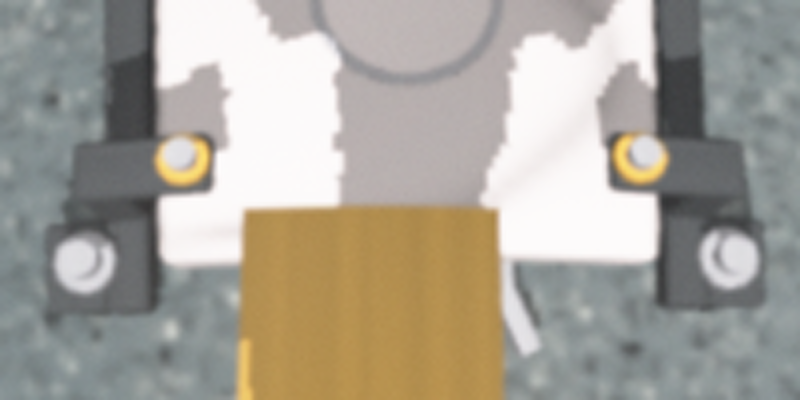

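View pics/t0b.png

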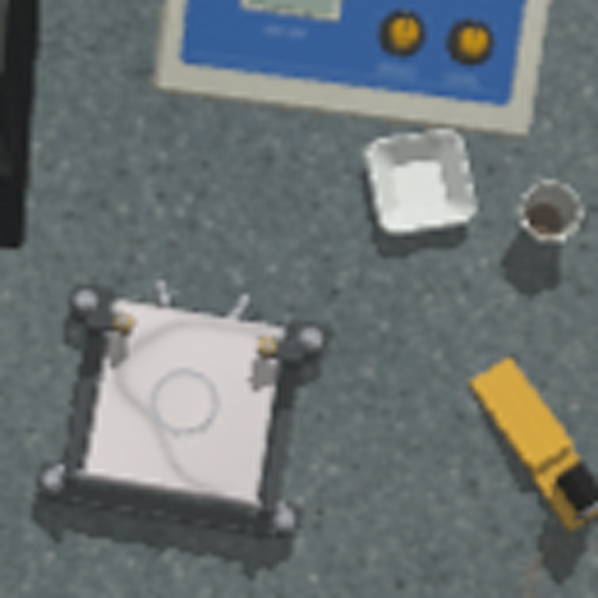

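Run:
```python
from h import *
w=load('w3');t=load('top0')
cw=lambda u,v:(160+u/4-.4,v/4-.4)
ct=lambda u,v:(225+u/4.6-.4,120+v/4.6-.4)
for a,b in [((183,159),(267,345)),((639,158),(121,323))]:
    X=tri(ray(w,*cw(*a),True),ray(t,*ct(*b)));print('tri',X.round(4), 'plane',onz(w,*cw(*a),.06,True).round(4),onz(t,*ct(*b),.06).round(4))
P=[onz(w,*cw(*a),.06,True) for a in ((183,159),(639,158))]
v=P[1]-P[0];print('sep',np.linalg.norm(v)); # P0 is y- world => frame y+ 
m=(P[0]+P[1])/2; fy=(P[0]-P[1])/np.linalg.norm(v); fx=np.array([fy[1],-fy[0],0]); print('mid',m,'frame x',fx,np.degrees(np.arctan2(fx[1],fx[0])))
o=m+.045*fx;print('origin',o, 'mouth',o-.062*fx)
# feet
for a,b in [((84,262),(312,338)),((733,255),(85,300))]:
    X=tri(ray(w,*cw(*a),True),ray(t,*ct(*b)));print('foot',X.round(4))
# ring
print('ring top', onz(t,*ct(185,402),.036))
# balance front edge
q=lambda u,v:(60+u/2-.25,v/2-.25)
for a,b in [((41,458),(528,131)),((527,440),(155,86))]:
    X=tri(ray(w,*q(*a),True),ray(t,*ct(*b)));print('bal',X.round(4))
```

```text
tri [ 0.5218 -0.1184  0.0543] plane [ 0.5231 -0.1169  0.06  ] [ 0.5208 -0.1188  0.06  ]
tri [ 0.5296 -0.0178  0.0518] plane [ 0.5316 -0.0194  0.06  ] [ 0.5277 -0.0184  0.06  ]
sep 0.09784270378125187
mid [ 0.52734929 -0.06814755  0.06      ] frame x [-0.99622892  0.08676365  0.        ] 175.02255051045256
origin [ 0.48251899 -0.06424318  0.06      ] mouth [ 0.54428518 -0.06962253  0.06      ]
foot [ 0.536  -0.1507  0.0195]
foot [0.5492 0.0096 0.0268]
ring top [ 0.48090198 -0.0664649   0.036     ]
bal [ 0.6929 -0.2924  0.0396]
bal [ 0.6971 -0.0272  0.0598]
```

Run:
```python
from h import *
w=load('w2')
R=cv2.Rodrigues(np.array([2.807,-1.41,.003]))[0];p=np.array([.4478,-.3386,.0444])
crop('w2',200,30,310,210,3.3,'w2c')
for u,v,z in [(219.5,52,.003),(285.5,52,.003),(218.5,197,.018),(286.5,197,.018)]:
    print(((R.T@(onz(w,u,v,z,True)-p))*1000).round(1))
yaw=np.radians(175);fx=np.array([np.cos(yaw),np.sin(yaw)]);o=np.array([.4815,-.0653])
for tip in (-.078,-.052):
    k=o+(tip-.103)*fx; print(tip,'rib',k)
plan([*(o+(-.078-.105)*fx),.20],85)
plan([*(o+(-.078-.105)*fx),.046],85)
```

```text
[ -17.8 -101.    41.4]
[  16.9 -101.    41.5]
[-17.7 -26.1  26.4]
[ 16.9 -26.1  26.4]
-0.078 rib [ 0.66181124 -0.08107519]
-0.052 rib [ 0.63591018 -0.07880914]
shift [ 9.3  3.  -0.6] turn -0.012 curyaw 84.3 pos [ 0.6599 -0.0902  0.1994] tilt [-0.     -0.0004] F [-0.6   0.06 -3.54] t 5.15 w 0.0137
shift [  9.3   3.  153.4] turn -0.012 curyaw 84.3 pos [ 0.6599 -0.0902  0.1994] tilt [-0.     -0.0004] F [-0.6   0.06 -3.54] t 5.15 w 0.0137
```

View pics/w2c.png

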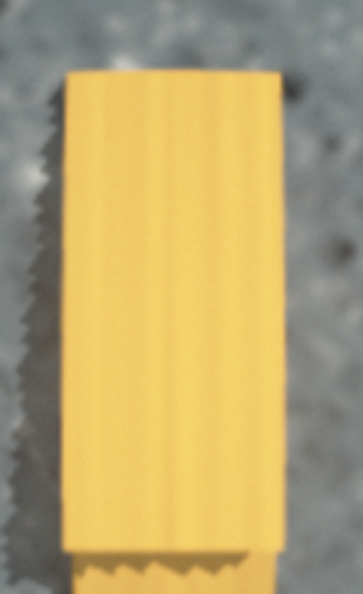

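```bash
python3 -m inch '9 -1 0 -0.012; 9 -1 40 -0.012; 9 -1 80 -0.012; 9 -1 115 -0.012; 9 -1 135 -0.012; 9 -1 135 -0.012; 9 -1 135 -0.012'
python3 - <<'E'
from h import *
grab('wrist','w4');grab('scene','s4');plan([.66,-.09,.20],85)
crop('w4',140,0,380,240,3,'w4c');crop('s4',190,120,310,230,5,'s4c')
E
```

```text
clock: 6.02
eef_pos: [0.661, -0.0804, 0.0658]
orientation: [2.314, 2.123, 0.003]
force: [0.3, -0.6, -2.8]
grip_width: 0.0134
shift [  -9.4    0.2 -134. ] turn 0.001 curyaw 85.1 pos [ 0.661  -0.0807  0.066 ] tilt [ 0.0026 -0.0002] F [ 0.1  -0.24 -2.84] t 6.125 w 0.0135
```

View pics/w4c.png

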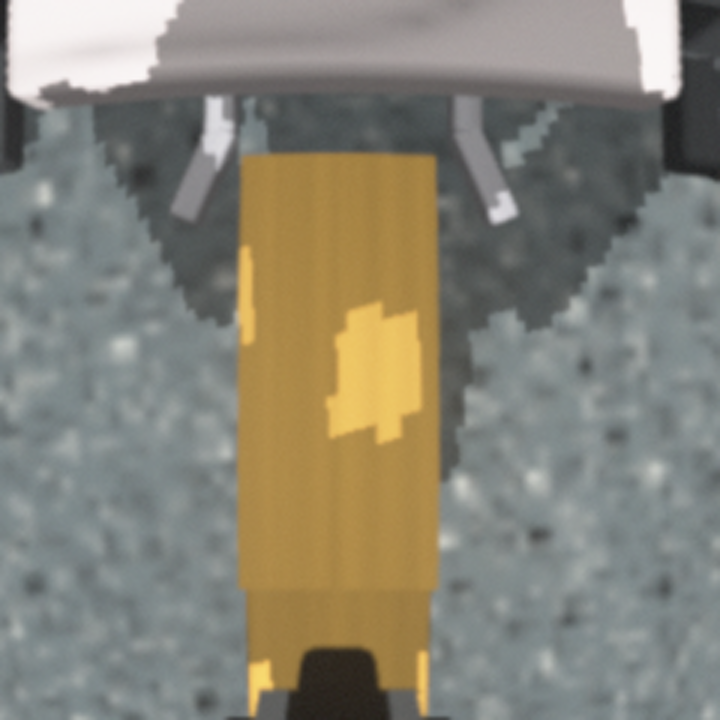

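View pics/s4c.png

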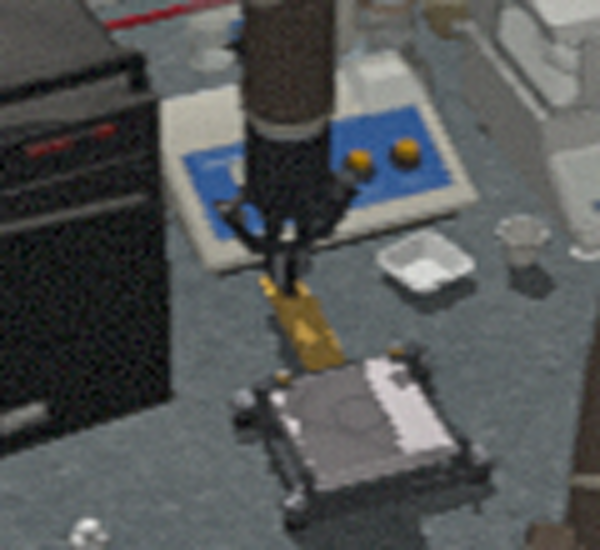

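Run:
```python
from h import *
w=load('w4');R,p,s=toolrot()
f=lambda u,v,z:((R.T@(onz(w,140+u/3-.33,v/3-.33,z,True)-p))*1000).round(1)
for n,u,v,z in [('tipL',242,155,.025),('tipR',436,155,.025),('flL',185,215,.01),('flR',503,215,.01),('bendL',222,132,.01),('bendR',468,132,.01),('slabL',45,105,.031),('slabR',665,95,.031)]: print(n,f(u,v,z))
```

```text
tipL [ -16.5 -102.7   40.8]
tipR [  17.4 -102.7   40.8]
flL [-29.1 -94.   55.8]
flR [ 32.  -94.2  55.8]
bendL [ -21.9 -110.4   55.8]
bendR [  25.2 -110.5   55.8]
slabL [ -50.6 -113.2   34.8]
slabR [  57.6 -115.9   34.7]
```

```bash
python3 -m inch '1 0 8 0; 1 0 14 0; 1 0 18 0; 1 0 20 0; 1 0 20 0'
python3 -m inch '0 -6 0 0; 0 -12 0 0; 0 -18 0 0;0 -24 0 0; 0 -26 0 0; 0 -26 1 0;0 -26 1 0'
python3 - <<'E'
from h import *
grab('wrist','w5');plan([.66,-.09,.20],85)
crop('w5',140,0,380,240,3,'w5c')
E
```

```text
clock: 6.75
eef_pos: [0.6601, -0.0797, 0.0445]
orientation: [2.314, 2.124, 0.0]
force: [-1.7, 0.1, -1.2]
grip_width: 0.0132
clock: 7.62
eef_pos: [0.6338, -0.0776, 0.0445]
orientation: [2.315, 2.124, -0.002]
force: [-5.3, -0.5, 11.4]
grip_width: 0.0135
shift [ -10.3   27.1 -155.6] turn 0.001 curyaw 85.1 pos [ 0.6338 -0.0776  0.0445] tilt [-0.0006 -0.0008] F [-5.01 -1.26 11.87] t 7.675 w 0.0135
```

View pics/w5c.png

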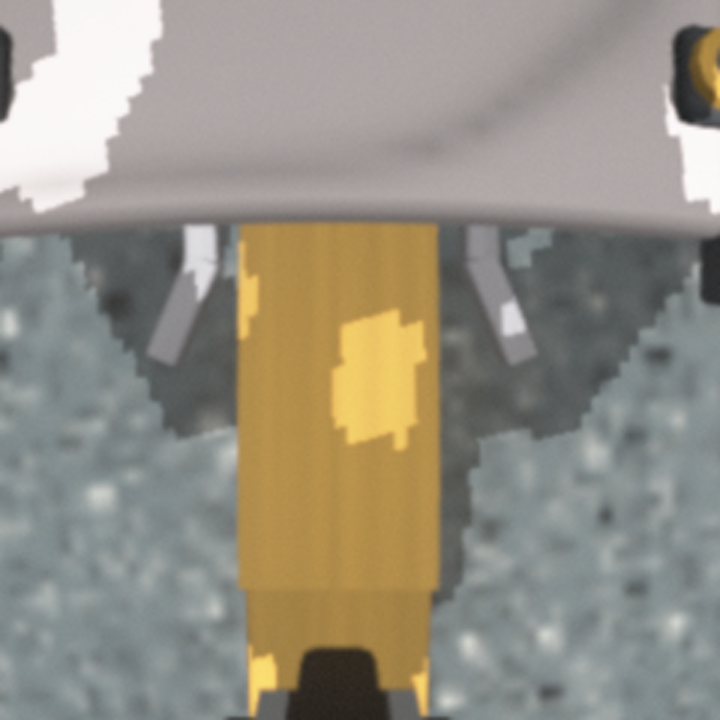

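```bash
python3 -m inch '0 0 0 0;0 0 0 0;0 0 0 0;0 0 0 0' -0.3
python3 -m inch '0 0 -15 0;0 0 -40 0;0 0 -60 0; 0 0 -60 0'
python3 -m inch '0 18 0 0;0 36 0 0;0 36 0 0;0 36 0 0' -1
python3 - <<'E'
from h import *
grab('wrist','w6');plan([.66,-.09,.20],85)
E
```

```text
clock: 8.18
eef_pos: [0.634, -0.0775, 0.0431]
orientation: [-2.314, -2.124, 0.0]
force: [-0.3, 0.6, -0.0]
grip_width: 0.0296
clock: 8.68
eef_pos: [0.6353, -0.0775, 0.1057]
orientation: [2.313, 2.122, 0.004]
force: [0.1, 0.3, 0.4]
grip_width: 0.0301
clock: 9.18
eef_pos: [0.6691, -0.0805, 0.1026]
orientation: [-2.314, -2.124, 0.002]
force: [0.4, 0.1, 0.4]
grip_width: 0.0001
shift [-10.2  -8.4 -97.1] turn 0.002 curyaw 85.1 pos [ 0.6691 -0.0805  0.1029] tilt [-0.0011 -0.    ] F [-0.85 -0.17 -0.17] t 9.225 w -0.0001
```

View pics/w6.png

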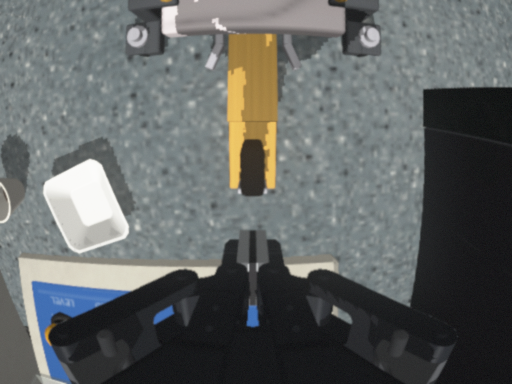

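Run:
```python
from h import *
w=load('w6');R,p,s=toolrot()
f=lambda u,v,z:((R.T@(onz(w,u,v,z,True)-p))*1000).round(1)
for n,u,v,z in [('tailL',230,188.5,.008),('tailR',275.5,188.5,.008),('ribtop',252.5,167,.054),('balL',200,261,.05),('balR',300,261,.05)]: print(n,f(u,v,z),onz(w,u,v,z,True).round(4))
crop('w6',180,100,330,280,4,'w6c')
```

```text
tailL [-16.5 -13.   94.9] [ 0.6546 -0.0958  0.008 ]
tailR [ 17.3 -13.   94.9] [ 0.6575 -0.0622  0.008 ]
ribtop [  0.2 -38.5  48.9] [ 0.6307 -0.077   0.054 ]
balL [-34.3  24.8  52.8] [ 0.6908 -0.1168  0.05  ]
balR [31.4 24.6 52.8] [ 0.6963 -0.0513  0.05  ]
```

View pics/w6c.png

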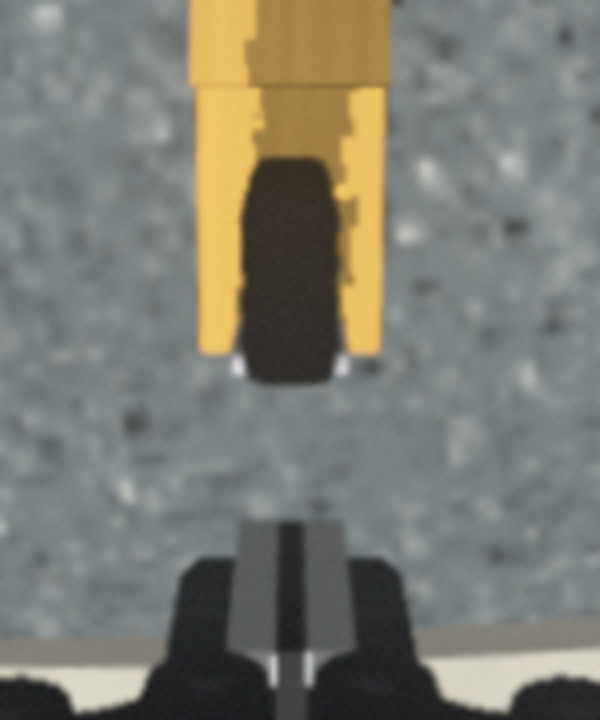

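```bash
python3 -m inch '0 2 20 0;0 2 40 0;0 2 55 0;0 2 62 0;0 2 62 0;0 2 62 0'
python3 - <<'E'
from h import *
plan([.66,-.09,.20],85)
d=grab('scene','s7');crop('s7',190,120,310,230,5,'s7c')
E
```

```text
clock: 9.98
eef_pos: [0.6724, -0.0807, 0.0419]
orientation: [2.314, 2.124, 0.001]
force: [0.3, 0.2, 0.3]
grip_width: 0.0004
shift [ -10.3  -11.4 -158.2] turn 0.002 curyaw 85.1 pos [ 0.6724 -0.0807  0.0419] tilt [0.0009 0.    ] F [0.26 0.19 0.33] t 9.975 w 0.0004
```

View pics/s7c.png

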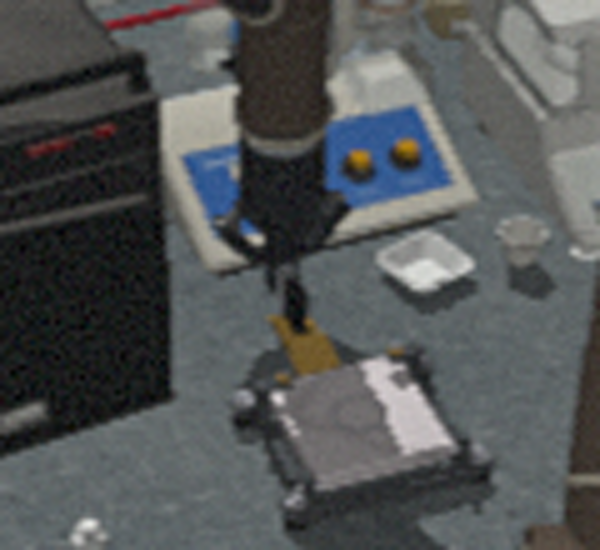

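```bash
python3 -m inch '0 -4 0 0;0 -7 0 0;0 -9 0 0;0 -11 0 0;0 -13 0 0;0 -15 0 0;0 -17 0 0;0 -19 0 0;0 -20 0 0;0 -20 0 0'
python3 -m inch '0 -1 0 0;0 -2 0 0;0 -3 0 0;0 -4 0 0;0 -5 0 0;0 -6 0 0;0 -6 0 0'
python3 -m inch '0 -1 0 0;0 -2 0 0;0 -3 0 0;0 -4 0 0;0 -4 0 0'
```

```text
clock: 11.28
eef_pos: [0.6529, -0.0792, 0.0416]
orientation: [2.314, 2.123, 0.002]
force: [4.3, -0.4, -1.4]
grip_width: 0.0003
clock: 12.15
eef_pos: [0.6469, -0.0787, 0.0416]
orientation: [2.314, 2.123, 0.002]
force: [4.7, 0.1, -0.8]
grip_width: 0.0001
clock: 12.78
eef_pos: [0.6429, -0.0783, 0.0416]
orientation: [2.314, 2.123, 0.002]
force: [4.6, -0.2, -1.0]
grip_width: -0.0001
```

```bash
for i in 1; do python3 -m inch '0 -1 0 0;0 -2 0 0;0 -3 0 0;0 -3 0 0'; done
python3 -m inch '0 -1 0 0;0 -2 0 0;0 -2 0 0'
python3 - <<'E'
from h import *
grab('scene','s8');crop('s8',190,120,310,230,5,'s8c');grab('wrist','w8')
E
```

```text
clock: 13.28
eef_pos: [0.6399, -0.078, 0.0415]
orientation: [2.314, 2.123, 0.002]
force: [4.2, -1.3, -1.7]
grip_width: -0.0001
clock: 13.65
eef_pos: [0.638, -0.0779, 0.0416]
orientation: [2.314, 2.123, 0.002]
force: [5.9, -0.3, -2.1]
grip_width: -0.0
```

View pics/w8.png

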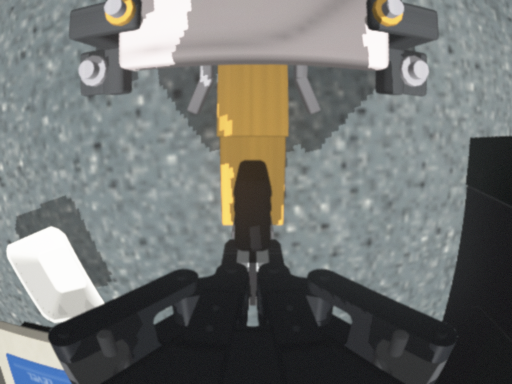

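```bash
python3 -m inch '0 -1 0 0;0 -2 0 0;0 -2 0 0';python3 -m inch '0 -1 0 0;0 -2 0 0;0 -2 0 0'
```

```text
clock: 14.12
eef_pos: [0.6359, -0.0777, 0.0416]
orientation: [2.314, 2.123, 0.002]
force: [5.1, -1.0, -1.8]
grip_width: -0.0003
clock: 14.5
eef_pos: [0.6339, -0.0776, 0.0416]
orientation: [2.314, 2.123, 0.002]
force: [4.6, 0.3, -1.8]
grip_width: 0.0002
```

```bash
python3 -m inch '0 -1 0 0;0 -1 0 0'|grep -E "pos|force";python3 -m inch '0 -1 0 0;0 -1 0 0'|grep -E "pos|force"
```

```text
eef_pos: [0.6329, -0.0775, 0.0416]
force: [4.8, -0.1, -1.1]
eef_pos: [0.632, -0.0774, 0.0416]
force: [5.9, 0.1, -1.5]
```

```bash
for i in 1; do python3 -m inch '0 -1 0 0;0 -1 0 0'|grep -E "pos|force";done; python3 -m inch '0 -1 0 0;0 -1 0 0'|grep -E "pos|force"; python3 -m inch '0 -1 0 0;0 -1 0 0'|grep -E "pos|force"
```

```text
eef_pos: [0.631, -0.0773, 0.0416]
force: [4.5, -0.5, -1.2]
eef_pos: [0.63, -0.0772, 0.0416]
force: [5.2, -0.1, -1.3]
eef_pos: [0.629, -0.0771, 0.0416]
force: [5.2, -0.8, -1.4]
```

```bash
python3 -m inch '0 -1 0 0;0 -1 0 0'|grep -E "pos|force"; python3 -m inch '0 -1 0 0;0 -1 0 0'|grep -E "pos|force"
```

```text
eef_pos: [0.628, -0.0771, 0.0416]
force: [5.1, -0.7, -1.2]
eef_pos: [0.627, -0.0769, 0.0416]
force: [5.0, 0.1, -1.2]
```

```bash
python3 -m inch '0 -1 0 0;0 -1 0 0'|grep -E "pos|force"; python3 -m inch '0 -1 0 0;0 -1 0 0'|grep -E "pos|force"
```

```text
eef_pos: [0.626, -0.0768, 0.0416]
force: [4.9, -0.5, -1.0]
eef_pos: [0.6252, -0.0768, 0.0416]
force: [5.1, 0.8, -1.3]
```

```bash
python3 -m inch '0 -1 0 0;0 -1 0 0'|grep -E "pos|force"
```

```text
eef_pos: [0.6247, -0.0767, 0.0418]
force: [7.2, -1.2, -2.6]
```

```bash
python3 -m inch '0 -1 0 0;0 -1 0 0'|grep -E "pos|force"
```

```text
eef_pos: [0.6243, -0.0767, 0.042]
force: [9.3, -0.9, -2.1]
```

```bash
python3 -m inch '0 0 0 0;0 0 0 0'|grep -E "pos|force"
```

```text
eef_pos: [0.6243, -0.0767, 0.042]
force: [8.2, -0.5, -2.0]
```

```bash
python3 -m inch '0 -1 0 0;0 -1 0 0;0 -1 0 0'|grep -E "pos|force"
```

```text
eef_pos: [0.6239, -0.0766, 0.0422]
force: [10.0, -1.0, -3.4]
```

```bash
python3 -m inch '0 -1 0 0;0 -1 0 0;0 -1 0 0'|grep -E "pos|force"
```

```text
eef_pos: [0.6235, -0.0766, 0.0424]
force: [10.8, -0.9, -3.2]
```

```bash
python3 -m inch '0 -1 0 0;0 -1 0 0;0 -1 0 0'|grep -E "pos|force"
```

```text
eef_pos: [0.6231, -0.0766, 0.0426]
force: [12.6, -1.0, -4.1]
```

```bash
python3 -m inch '0 -1 0 0;0 -1 0 0;0 -1 0 0'|grep -E "pos|force"
```

```text
eef_pos: [0.6227, -0.0765, 0.0428]
force: [15.3, -1.6, -4.6]
```

```bash
python3 -m inch '0 -1 0 0;0 -1 0 0;0 -1 0 0'|grep -E "pos|force"
```

```text
eef_pos: [0.6223, -0.0765, 0.043]
force: [17.8, -0.9, -4.9]
```

```bash
python3 -m inch '0 0 0 0;0 0 0 0'|grep -E "pos|force"
```

```text
eef_pos: [0.6223, -0.0764, 0.043]
force: [16.6, -1.9, -4.7]
```

```bash
python3 -m inch '0 4 0 0;0 10 0 0;0 20 0 0;0 25 0 0;0 25 0 0'|grep -E "clock|pos|force"
python3 - <<'E'
from h import *
grab('wrist','w9');crop('w9',140,0,380,240,3,'w9c');grab('scene','s9');crop('s9',220,170,310,230,7,'s9c')
w=load('w8');a=load('w9')
R,p,s=toolrot();print(p)
E
```

```text
clock: 20.25
eef_pos: [0.6422, -0.0781, 0.041]
force: [-0.3, -0.3, -0.2]
[ 0.64179845 -0.07812438  0.04108511]
```

View pics/w9.png

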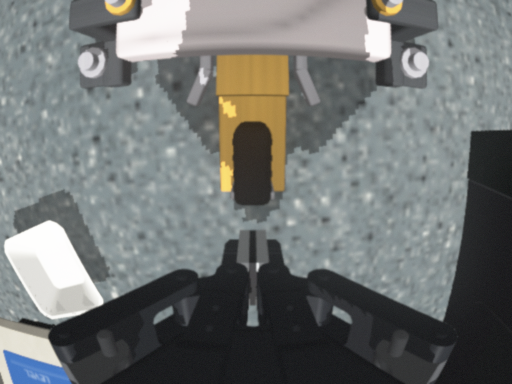

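View pics/s9c.png

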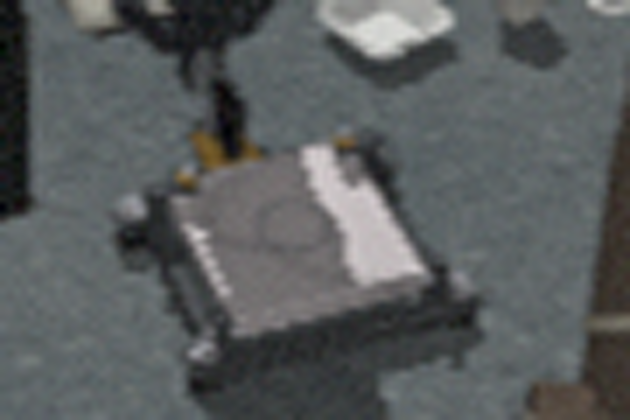

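Run:
```python
from h import *
for n,v in (('w8',224),('w9',190.5)):
    w=load(n);print(n,onz(w,221,v,.008,True).round(4),onz(w,285,v,.008,True).round(4))
```

```text
w8 [ 0.6268 -0.0942  0.008 ] [ 0.6298 -0.0591  0.008 ]
w9 [ 0.6119 -0.0921  0.008 ] [ 0.6147 -0.0584  0.008 ]
```

```bash
python3 -m inch '0 8 -30 0;0 8 -80 0;0 8 -130 0;0 -20 -165 0;0 -75 -165 0;0 -130 -165 0; 0 -190 -165 0; 50 -205 -165 0; 100 -205 -165 0; 150 -205 -165 0; 200 -190 -165 0;240 -180 -165 0;248 -178 -165 0;248 -178 -165 0;248 -178 -165 0' 1
python3 - <<'E'
from h import *
grab('wrist','w10');grab('top','t10');plan([.441,.191,.20],85)
E
```

```text
clock: 22.22
eef_pos: [0.4858, 0.1824, 0.2061]
orientation: [2.316, 2.122, -0.002]
force: [-0.1, -0.4, -1.0]
grip_width: 0.0855
shift [  4.5 -45.5   6.2] turn -0.0 curyaw 85.0 pos [0.486  0.1825 0.2062] tilt [ 0.     -0.0011] F [-0.29  0.32 -0.49] t 22.325 w 0.0851
```

View pics/w10.png

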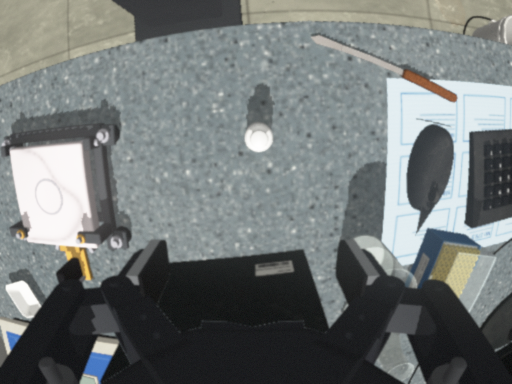

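View pics/t10.png

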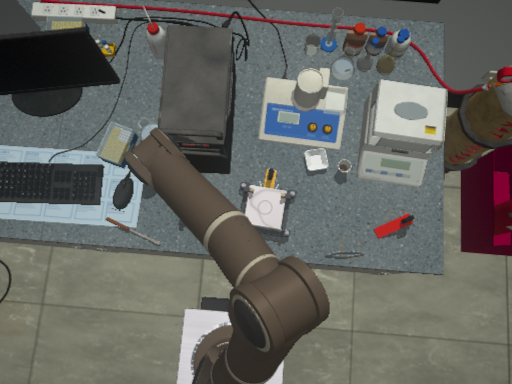

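Run:
```python
from h import *
crop('w10',225,75,295,165,7,'w10c'); crop('top0',165,195,200,230,16,'t0w')
```

```text
(no output)
```

View pics/w10c.png

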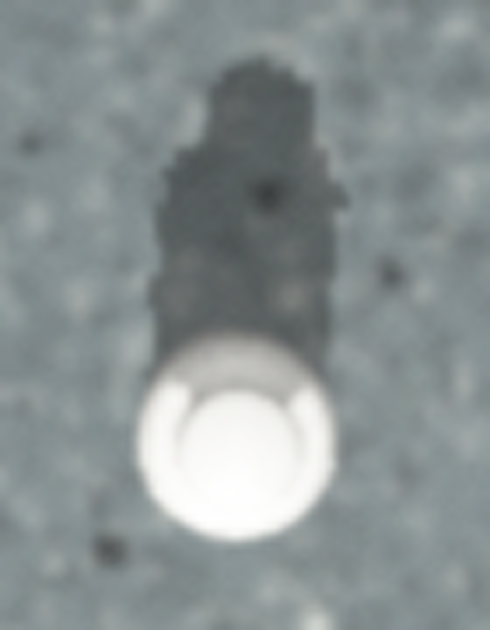

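View pics/t0w.png

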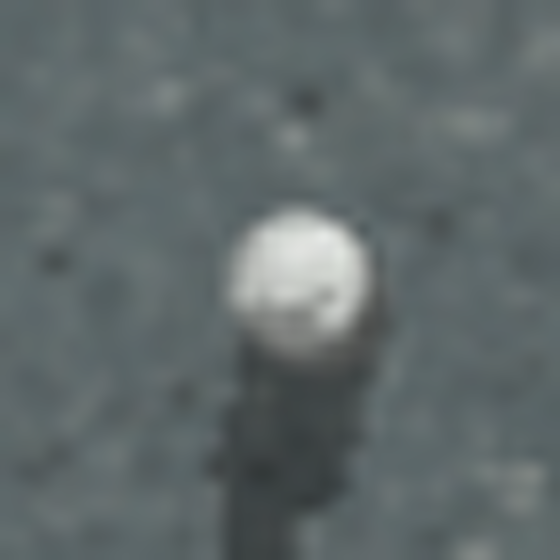

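Run:
```python
from h import *
w=load('w10')
for u,v,z in [(238,448,.052),(236,440,.04),(236,440,.0)]: print(onz(w,225+u/7-.43,75+v/7-.43,z,True).round(4))
t=load('top0');print(onz(t,165+302/16,195+282/16,.05).round(4))
X=onz(w,225+237/7-.43,75+444/7-.43,.045,True)
plan([X[0],X[1],.024],85)
```

```text
[0.4426 0.1917 0.052 ]
[0.4427 0.1916 0.04  ]
[0.4468 0.192  0.    ]
[0.4395 0.1847 0.05  ]
shift [  5.6 -43.8 182.2] turn -0.0 curyaw 85.0 pos [0.486  0.1825 0.2062] tilt [ 0.     -0.0011] F [-0.29  0.32 -0.49] t 22.325 w 0.0851
```

```bash
python3 -m inch '5.5 -44 0 0;5.5 -44 40 0;5.5 -44 85 0; 5.5 -44 125 0; 5.5 -44 155 0; 5.5 -44 172 0;5.5 -44 172 0' 1 30
python3 -m inch '0 0 0 0;0 0 0 0;0 0 0 0;0 0 0 0;0 0 0 0;0 0 0 0' -1 30
python3 - <<'E'
from h import *
grab('wrist','w11');plan([.441,.191,.20],85)
E
```

```text
clock: 23.2
eef_pos: [0.4423, 0.1928, 0.0339]
orientation: [-2.315, -2.123, 0.002]
force: [0.6, 0.2, 1.1]
grip_width: 0.0855
clock: 23.95
eef_pos: [0.443, 0.1933, 0.035]
orientation: [2.314, 2.123, 0.001]
force: [-0.7, -1.1, 6.2]
grip_width: 0.0268
shift [  -2.5   -1.7 -165. ] turn 0.001 curyaw 85.1 pos [0.443  0.1933 0.035 ] tilt [ 0.0011 -0.0003] F [-1.13 -1.24  6.23] t 24.0 w 0.0268
```

View pics/w11.png

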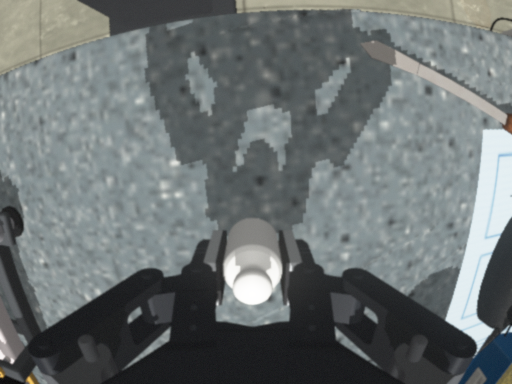

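Run:
```python
from h import *
plan([.47,-.066,.155],85)
plan([.53,-.066,.155],85)
```

```text
shift [-256.    49.2 -119.9] turn 0.001 curyaw 85.1 pos [0.443  0.1933 0.035 ] tilt [ 0.0011 -0.0003] F [-1.13 -1.24  6.23] t 24.0 w 0.0268
shift [-250.9  109.  -119.9] turn 0.001 curyaw 85.1 pos [0.443  0.1933 0.035 ] tilt [ 0.0011 -0.0003] F [-1.13 -1.24  6.23] t 24.0 w 0.0268
```

```bash
python3 -m inch '0 0 -15 0;0 0 -50 0;0 0 -90 0;0 0 -120 0;-40 8 -120 0;-85 18 -120 0;-130 28 -120 0;-175 38 -120 0;-215 60 -120 0;-240 85 -120 0;-251 109 -120 0;-251 109 -120 0;-251 109 -120 0'
python3 - <<'E'
from h import *
grab('wrist','w12');plan([.441,.191,.20],85)
E
```

```text
clock: 25.62
eef_pos: [0.529, -0.0653, 0.1546]
orientation: [-2.313, -2.125, 0.0]
force: [-0.2, 1.0, -1.6]
grip_width: 0.027
shift [ 247.9 -109.2  -45.4] turn 0.003 curyaw 85.2 pos [ 0.5289 -0.0652  0.1545] tilt [-0.0006  0.0001] F [ 0.41  0.14 -1.84] t 25.675 w 0.0266
```

View pics/w12.png

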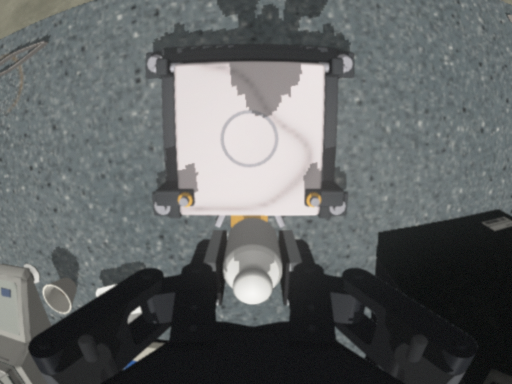

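Run:
```python
from h import *
crop('w12',160,40,340,225,4,'w12c')
```

```text
(no output)
```

View pics/w12c.png

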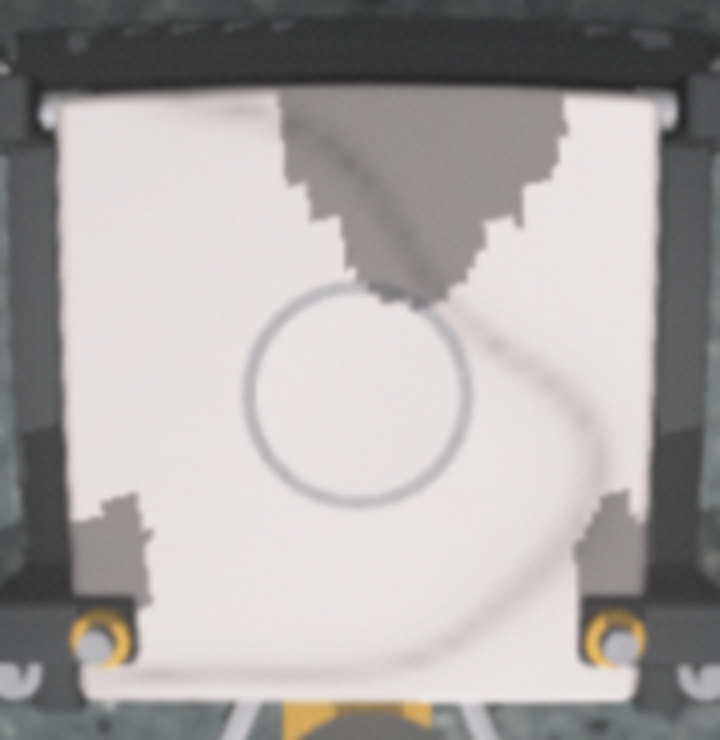

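Run:
```python
from h import *
w=load('w12');R,p,s=toolrot()
for z in (.038,.040,.0415):
    X=onz(w,249.0,138.2,z,True); print(z,X.round(4),((R.T@(X-p))*1000).round(1))
X=onz(w,249,138.2,.040,True)
wt=load('w11')
# knob top of weight in tool
for a,u,v in ((w,253,288),):
    # knob top height: TCP-.035+.052
    print('knob',((R.T@(onz(a,u,v,p[2]-.035+.052,True)-p))*1000).round(1))
f=lambda u,v,z:onz(w,160+u/4-.4,40+v/4-.4,z,True)
for z in (.036,.038,.040,.042): print(z,'front w',np.linalg.norm(f(85,698,z)-f(637,698,z)),'rear w',np.linalg.norm(f(55,95,z)-f(664,95,z)),'len',np.linalg.norm(f(360,700,z)-f(360,90,z)),'ring',np.linalg.norm(f(248,395,z)-f(467,395,z)))
```

```text
0.038 [ 0.4809 -0.0638  0.038 ] [ -2.7 -47.8 116.6]
0.04 [ 0.4807 -0.0638  0.04  ] [ -2.6 -48.  114.6]
0.0415 [ 0.4806 -0.0638  0.0415] [ -2.6 -48.2 113.1]
knob [  0.2  -2.4 -17. ]
0.036 front w 0.1189557757197772 rear w 0.1209459121335226 len 0.12510940499394857 ring 0.04355072969180612
0.038 front w 0.11794711893269143 rear w 0.11992038046508863 len 0.12404856999277394 ring 0.04318145179150762
0.04 front w 0.1169384621456056 rear w 0.11889484879665466 len 0.12298773499159943 ring 0.04281217389120913
0.042 front w 0.11592980535851981 rear w 0.1178693171282207 len 0.12192689999042486 ring 0.04244289599091061
```

Run:
```python
from h import *
im=[]
for n,b in (('w8',(100,20,180,100)),('w9',(100,20,180,100)),('w9',(340,20,420,100)),('w12',(170,190,215,235)),('w12',(285,190,330,235))):
    a=cv2.imread(f'pics/{n}.png')[b[1]:b[3],b[0]:b[2]];im.append(cv2.resize(a,(250,250),interpolation=cv2.INTER_CUBIC))
im.append(im[0]*0)
cv2.imwrite('pics/cmp.png',np.vstack([np.hstack(im[:3]),np.hstack(im[3:])]))
```

```text
(no output)
```

View pics/cmp.png

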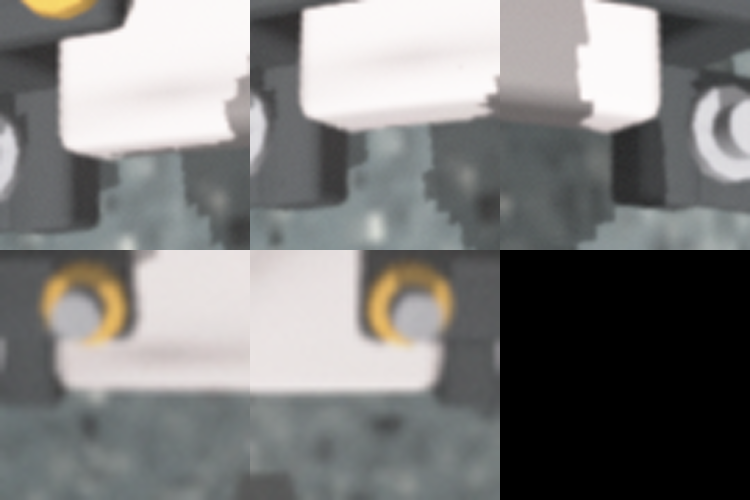

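Run:
```python
from h import *
from scipy.optimize import brentq
def zz(n,a,b,W=.120):
    w=load(n);return brentq(lambda z:np.linalg.norm(onz(w,*a,z,True)-onz(w,*b,z,True))-W,-.05,.1)
def edges(n,v,uc,lo,hi):
    im=cv2.GaussianBlur(cv2.cvtColor(load(n)['frame'],cv2.COLOR_RGB2GRAY).astype(float),(1,5),0) if 0 else cv2.cvtColor(load(n)['frame'],cv2.COLOR_RGB2GRAY).astype(float)
    r=im[v-1:v+2].mean(0)
    g=np.diff(r)
    def sub(i0,i1,s):
        k=i0+np.argmax(s*g[i0:i1]);q=s*g[k-2:k+3];q=np.clip(q,0,None);return (np.arange(k-2,k+3)*q).sum()/q.sum()+.5
    return sub(lo[0],lo[1],1),sub(hi[0],hi[1],-1)
for v in list(range(70,190,12))+[206,208]:
    a,b=edges('w12',v,0,(165,190),(312,335));print('w12',v,round(a,2),round(b,2),'z',round(zz('w12',(a,v),(b,v)),4), 'x',onz(load('w12'),250,v,.04,True)[0].round(3))
for n in ('w8','w9'):
  for v in (34,38,42,46,50):
    a,b=edges(n,v,0,(105,135),(375,400));print(n,v,round(a,2),round(b,2),'z',round(zz(n,(a,v),(b,v)),4))
```

```text
w12 70 169.88 328.39 z 0.0475 x 0.428
w12 82 174.3 324.1 z 0.0341 x 0.437
w12 94 174.41 323.95 z 0.0341 x 0.446
w12 106 174.62 323.52 z 0.0338 x 0.456
w12 118 174.85 323.21 z 0.0339 x 0.465
w12 130 175.33 322.71 z 0.0335 x 0.474
w12 142 175.79 322.25 z 0.0335 x 0.484
w12 154 176.38 321.96 z 0.0338 x 0.493
w12 166 176.91 321.54 z 0.0343 x 0.503
w12 178 177.76 320.85 z 0.034 x 0.513
w12 206 179.83 318.52 z 0.0329 x 0.536
w12 208 179.81 318.89 z 0.0342 x 0.538
w8 34 118.75 387.86 z 0.033
w8 38 118.56 388.15 z 0.0331
w8 42 118.58 388.12 z 0.033
w8 46 118.63 388.16 z 0.0329
w8 50 118.68 388.21 z 0.0328
w9 34 115.86 390.3 z 0.0355
w9 38 115.75 390.42 z 0.0355
w9 42 115.79 390.52 z 0.0354
w9 46 115.72 390.58 z 0.0354
w9 50 115.61 390.66 z 0.0354
```

```bash
python3 -m inch '-2.6 -25 0 0;-2.6 -47 10 0;-2.6 -47 40 0;-2.6 -47 60 0;-2.6 -47 70 0;-2.6 -47 75 0;-2.6 -47 75 0;-2.6 -47 75 0' | grep -E "pos|force"
python3 -m inch '0 0 1 0;0 0 1 0'| grep -E "pos|force"
python3 -m inch '0 0 1 0;0 0 1 0'| grep -E "pos|force"
```

```text
eef_pos: [0.4831, -0.0646, 0.0798]
force: [0.5, 0.6, -1.8]
eef_pos: [0.4827, -0.0648, 0.0785]
force: [-1.3, -0.7, -1.7]
eef_pos: [0.4826, -0.0647, 0.0772]
force: [0.4, -0.2, -2.1]
```

```bash
python3 -m inch '0 0 1 0;0 0 1 0'| grep -E "pos|force"
```

```text
eef_pos: [0.4826, -0.0646, 0.0762]
force: [-0.5, 1.6, -2.3]
```

```bash
python3 -m inch '0 0 1 0;0 0 1 0'| grep -E "pos|force"
```

```text
eef_pos: [0.4826, -0.0646, 0.0752]
force: [-0.9, -0.6, -1.7]
```

```bash
python3 -m inch '0 0 1 0;0 0 1 0'| grep -E "pos|force"
```

```text
eef_pos: [0.4826, -0.0646, 0.0742]
force: [0.0, -0.8, -2.3]
```

Run:
```python
from h import *
grab('wrist','w13');grab('scene','s13');crop('s13',215,160,310,235,8,'s13c')
```

```text
(no output)
```

View pics/w13.png

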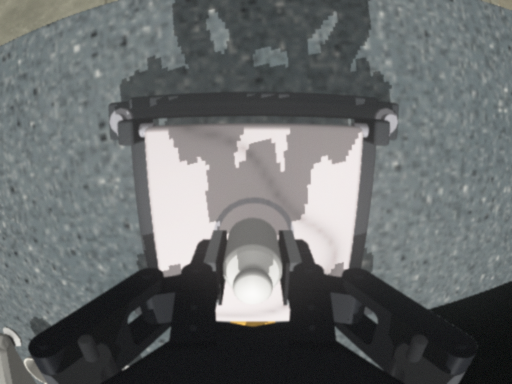

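View pics/s13c.png

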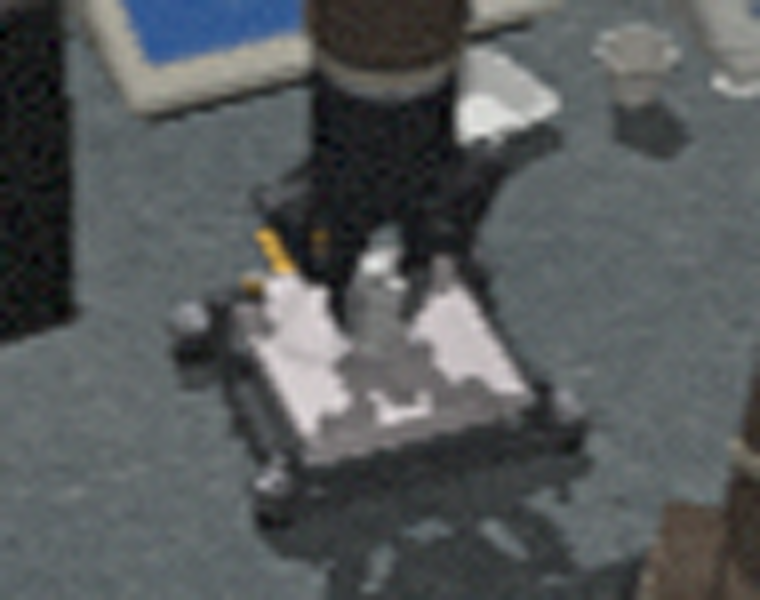

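Run:
```python
from h import *
crop('w13',195,180,310,320,5,'w13c')
w=load('w13');R,p,s=toolrot()
f=lambda u,v,z:((R.T@(onz(w,u,v,z,True)-p))*1000).round(1)
print(f(254,197.5,.039),f(253,218,.041),p)
```

```text
[  0.9 -24.6  35.3] [  0.4 -13.5  33.3] [ 0.48268027 -0.06461834  0.07427456]
```

View pics/w13c.png

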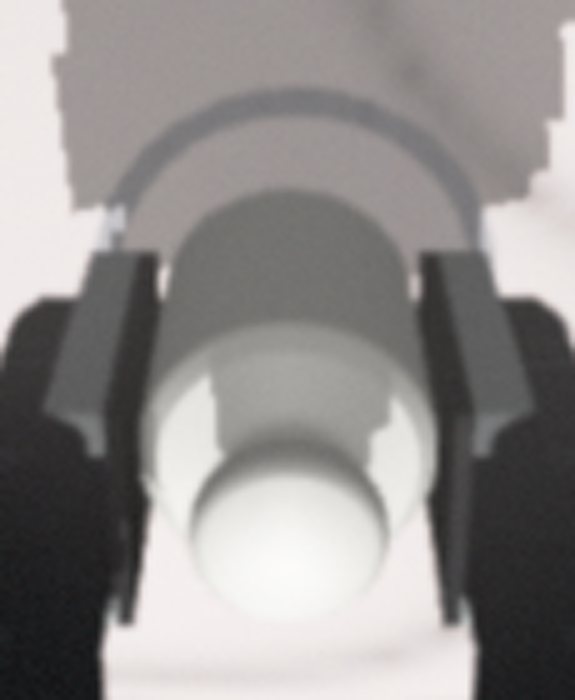

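```bash
python3 -m inch '0.8 -2 0 0;0.8 -2 1 0;0.8 -2 1 0'| grep -E "pos|force"
```

```text
eef_pos: [0.4806, -0.0636, 0.0733]
force: [-0.9, -0.2, -0.7]
```

```bash
python3 -m inch '0 0 1 0;0 0 1 0'| grep -E "pos|force"
```

```text
eef_pos: [0.4807, -0.0636, 0.0732]
force: [-5.5, -0.3, 13.4]
```

```bash
python3 -m inch '0 0 1 0;0 0 1 0'| grep -E "pos|force"
```

```text
eef_pos: [0.4808, -0.0636, 0.0731]
force: [-9.8, -0.4, 27.4]
```

```bash
python3 -m inch '0 0 -1.8 0'| grep -E "pos|force"; python3 -m inch '0 0 0 0'| grep -E "pos|force"
```

```text
eef_pos: [0.4809, -0.0636, 0.0737]
force: [0.0, 0.3, -1.7]
eef_pos: [0.481, -0.0637, 0.0733]
force: [-1.8, 0.2, 5.0]
```

```bash
python3 -m inch '0 0 0 0;0 0 0 0;0 0 0 0;0 0 0 0' 0.1| grep -E "pos|force|width"; python3 -m inch '0 0 -10 0;0 0 -40 0;0 0 -90 0;0 25 -120 0;0 50 -120 0;0 50 -120 0'
python3 - <<'E'
from h import *
grab('wrist','w14');grab('scene','s14');crop('s14',215,160,310,235,8,'s14c');crop('w14',140,30,360,240,3.4,'w14c')
E
```

```text
eef_pos: [0.4807, -0.0636, 0.073]
force: [0.7, -0.0, -0.5]
grip_width: 0.0469
clock: 30.4
eef_pos: [0.5319, -0.068, 0.194]
orientation: [2.314, 2.123, 0.003]
force: [0.4, 0.2, 0.3]
grip_width: 0.047
```

View pics/w14.png

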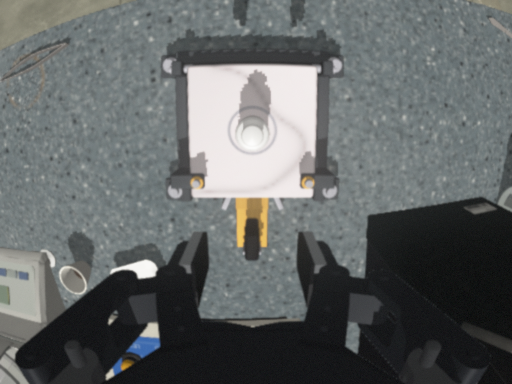

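View pics/s14c.png

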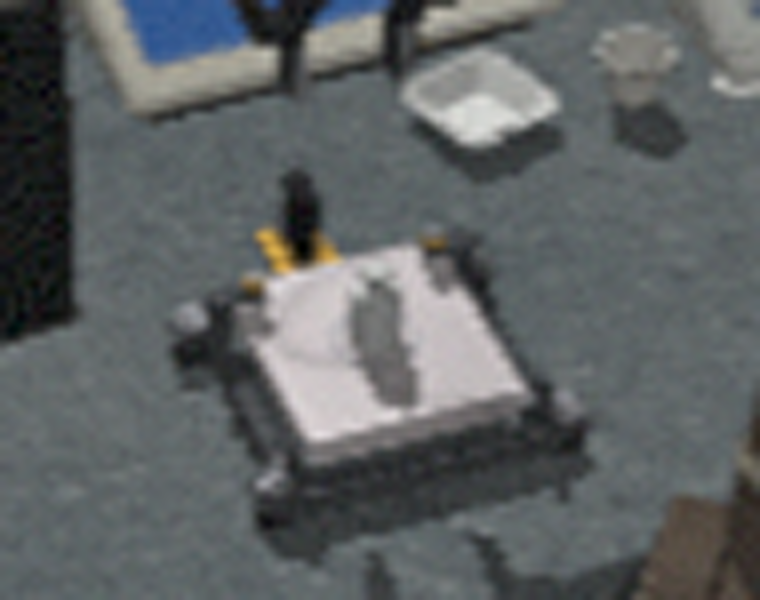

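Run:
```python
from h import *
from scipy.optimize import brentq
w=load('w14');im=cv2.cvtColor(w['frame'],cv2.COLOR_RGB2GRAY).astype(float)
def sub(g,i0,i1,s):
    k=i0+np.argmax(s*g[i0:i1]);q=np.clip(s*g[k-2:k+3],0,None);return (np.arange(k-2,k+3)*q).sum()/q.sum()+.5
for v in (80,95,110,125,140,155,168,190,192):
    g=np.diff(im[v-1:v+2].mean(0));a,b=sub(g,178,200,1),sub(g,306,325,-1)
    z=brentq(lambda z:np.linalg.norm(onz(w,a,v,z,True)-onz(w,b,v,z,True))-.12,-.05,.1);print(v,round(a,2),round(b,2),round(z,4))
print('tail',onz(w,236.5,246,.008,True).round(4),onz(w,268.5,246,.008,True).round(4))
```

```text
80 187.46 316.37 0.0331
95 187.64 316.21 0.0331
110 187.89 315.95 0.0331
125 188.41 315.57 0.0328
140 188.65 315.23 0.0337
155 189.32 315.01 0.0343
168 189.81 314.28 0.0342
190 191.28 312.65 0.0324
192 191.23 312.62 0.033
tail [ 0.6107 -0.0927  0.008 ] [ 0.6138 -0.0564  0.008 ]
```

View pics/w14c.png

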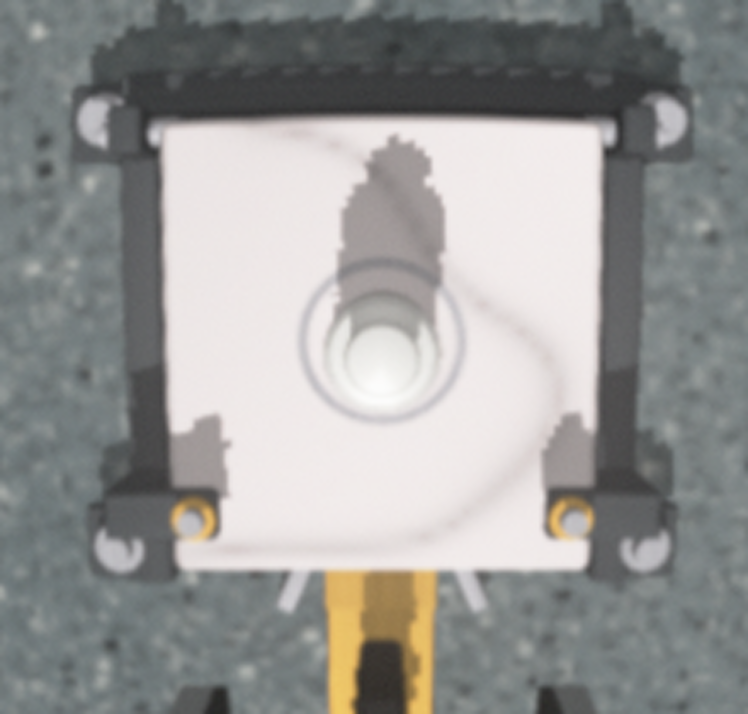

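Run:
```python
from h import *
robot.job_done(); print(robot.sense()['clock'])
```

```text
the job is handed in; nothing more can be done
the job is handed in; nothing more can be done
```

The job is handed in, at about 30.5 s. The key is pushed home, the slab lies level, and the weight stands upright on the ring. I could not measure how hard the key still bears on the slab.

- **Key:** I took the brass key by its rib, set its thin end in the far-side slot and let go. I then pushed it straight in with closed fingers to about 55 mm. The push stayed near 5 N while the slab lifted, then rose at the stops. I stopped at 16.6 to 17.8 N on the wrist force reading.
- **Last look:** The slab's top was flat to about ±1 mm from rear to front, before and after the load. The key's tail was at the same place to about 1 mm after I backed off and again under the weight. The weight stood inside the ring, and the gripper was clear of everything. I did not disturb the other things.
- **Tightness not measured:** I infer it from the push force. The camera put the key's tail about 0.7 mm behind where the push should have left it, which is within measuring error.
- **Pressed too hard once:** While setting the weight down, one 1 mm step too many pressed it on the slab with about 27 N for a moment, and I backed off at once. I saw no change in the key or slab afterwards, but I could not measure the force between key and slab in that moment.
- **Height reading low:** The slab-top height from the images came out 4 to 5 mm below nominal. I used it only to compare front with rear.

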